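# Put the lapping head into gear

## Task

Put the small lapping head into gear. Ease the red gear-change knob towards the spindle until its sprung tooth bears on the hidden gear, then rock the black hand knob on top of the spindle until you feel the tooth drop between two gear teeth and lock it, then slide the red knob fully home and let go. Be gentle: never force the teeth, neither by pushing the red knob hard while the tooth is blocked nor by twisting the hand knob hard once it is locked, and leave the pots, movement holder and screwdriver where they are.

Things in the scene. Friction and masses are not known exactly. Their poses are not given: they have to be found in the camera images.
- head: Grey lapping head fixed on the bench: housing 160 mm (its x) by 225 mm (its y, from -150 to +75 mm), 45 mm high. Origin on the bench under the vertical spindle axis; z up. An aluminium cover, top 69 mm above the bench, spans y -58 to +75 mm and hides the gear. The deck at y -150 to -58 mm carries two steel rails (top 53 mm, 54 mm over their outer sides) and the gear-change slide.
- gear_rim (a point): Point on the head 55 mm above the bench, 55 mm from the spindle axis along the head's -y: where the sliding tooth meets the rim of the hidden gear (8 teeth, one every 0.785 rad, outer radius 55 mm, solid with the spindle). A gear tooth starts in the way; the nearest gap lies 0.1 to 0.4 rad away, one way or the other, and lets the tooth in over about 0.07 rad of turn.
- disc_top (a point): Point on the spindle axis 79 mm above the bench, on top of the plain steel lap disc (120 mm diameter, 8 mm thick, over the cover) that turns with the spindle and bears the hand knob.
- black_knob (a point): Point on the spindle axis at mid height of the round black fluted hand knob (48 mm diameter, 80 to 112 mm above the bench, this point at 98 mm). Fixed to the head: it does not turn with the knob. Rubber cushion to the spindle: 5 N m/rad, solid at 0.3 rad. Free turning takes about 0.1 N m; with the tooth in, under 0.1 rad of play is left, then torque climbs: 0.27 N m means locked, the teeth stand 0.7.
- red_knob (a point): Centre of the red upright gear-change knob (24 mm diameter, 73 to 107 mm above the bench, this point at 90 mm) on a dark slide block 28 by 26 mm, top 64 mm. It slides along the head's +y, straight at the spindle axis, from 115 mm (out) to 100 mm (home) off it, and stays where left. Push its outer side. It drags with 6 N; while the tooth spring yields the push rises from 7 to 10 N.
- gear_knob (a joint): Travel of the red knob in m: 0 out, 0.015 fully home on its stop; starts between 0 and 0.003. At 0.005 the tooth touches the gear; if a gear tooth blocks it, the spring yields till 0.011 and beyond that the push goes straight into the teeth, which stand 15 N.
- tooth: Brass sliding tooth bar, 9 mm wide, 10 mm high, 42 mm long along the head's y, carried by the red knob's slide with a spring of 1 to 4 N behind it; its front goes under the cover. The origin lies on the spindle axis at bench level when the red knob is out and shifts along the head's +y with the tooth: 5 mm when it touches the gear, 15 mm fully home.
- tooth_tip (a point): Front end of the brass tooth, 55 mm above the bench, hidden under the cover. Distance from the spindle axis: 60 mm with the red knob out, 55 mm when blocked on a gear tooth, 45 mm when fully meshed and home.
- pot_white_mid (a point): Middle of a white lidded parts pot, 42 mm diameter, 26 mm high, standing loose near the head. Leave alone.
- pot_blue_mid (a point): Middle of a blue lidded parts pot, 42 mm diameter, 26 mm high, loose. Leave alone.
- holder_mid (a point): Middle of a round steel and brass movement holder, 44 mm diameter, 20 mm high, loose. Leave alone.
- screwdriver: Small green screwdriver, 110 mm long, lying loose on the robot's side of the head; origin under its middle, x along the shaft. Leave alone.

How it is judged (in metres and radians):
On the way, in this order (a step that is already met when the one before it is completed fails the run):
1. the sprung tooth bears on the gear (contact force between tooth and anything else above 0.5 N and y of tooth_tip in the frame of head below -0.054 m and value of joint gear_knob above 0.005 m), for 0.2 s.
2. the tooth has dropped between two gear teeth (y of tooth_tip in the frame of head above -0.053 m), for 0.1 s.
At the end, for the whole second after the job is handed in: The red knob rests within 1.8 mm of its home stop, with the tooth tip within 48 mm of the spindle axis, that is at least 7 mm deep between two gear teeth; the pots, holder and screwdriver lie within 30 mm of where they were (value of joint gear_knob above 0.0132 m and y of tooth_tip in the frame of head above -0.048 m and velocity of joint gear_knob below 0.005 m/s and distance of each of pot_white_mid, pot_blue_mid, holder_mid, screwdriver from where it was at the start of the episode below 0.03 m); the robot touches nothing.
It fails at once if the tooth or gear is strained (over 15 N on the tooth) (contact force between tooth and anything else above 15 N).
It fails at once if a pot, the holder or the screwdriver is displaced by more than 30 mm (distance of any of pot_white_mid, pot_blue_mid, holder_mid, screwdriver from where it was at the start of the episode above 0.03 m).
It also fails if it takes over 72 s, if anything falls off the work surface, if the arm or the gripper's body presses on something with over 40 N, if the wrist force passes 120 N, or if a joint passes its speed limit or range.

## Robot

A 7-joint arm with a two-finger parallel gripper is mounted at the origin on the work surface. World frame = base frame: x ahead of the robot, y to its left, z up, the work surface at z = 0. Lengths are in mm, angles in rad, forces in N, time in s.
With the tool pointing down it reaches from about 400 to 900 mm from the base axis. Payload 5.5 kg.
Tool frame: the origin (TCP) lies at the centre of the arm's flange, where the gripper is bolted on; the fingertips stand 173 mm ahead of it and the grasp point (between the pads) lies 155 mm ahead of it; z points along the fingers, y is the line along which they close (so a half turn about z gives the same grasp; the last joint's range is limited). The gripper opens to 85 mm and grips with 20 to 120 N. Pads are 22 mm wide; open, the fingers measure 114 mm over their backs; the gripper's body (76 mm by 85 mm) begins 54 mm behind the grasp point. The pads swing forward as they close: fully open they stand 13 mm farther back than shut.
Start: joints at [1.504, 0.501, -0.427, 1.55, 0.221, 1.138, -0.21], TCP at [210.531, -614.957, 404.71] pointing down, gripper open.
Joint ranges: [-2.88, 2.88], [-0.31, 2.03], [-1.54, 1.56], [0.2, 2.42], [-1.41, 4.55], [0.19, 2.02], [-2.57, 2.57]. Speed limits (rad/s): [2.57, 2.57, 3.14, 3.14, 3.14, 3.14, 3.14].

## Interface

Orientations are given as a 3x3 rotation matrix whose columns are the frame's x, y, z axes.
In Python, from cell import bot, solver, telemetry, imaging gives the robot as it stands. The module is installed in compiled form; this text tells all that it offers. Calls block until the motion is done:
- bot.move_to(position, orientation): joint-space move of the TCP to a pose.
- bot.move_l(position, rot=None, v=150, stop_force=None): straight line of the TCP; rot=None keeps the orientation; v is the mean speed in mm/s. With stop_force (N) it stops when the force on the tool has changed by that much, and returns True; else False.
- bot.set_joints(angles): joint-space move.
- bot.set_gripper(opening, strength=None): finger opening in mm; strength is the grip in N (None keeps the last); returns when the fingers have stopped.
- bot.hold(seconds).
- solver.inverse_kinematics(position, orientation): joint angles nearest the present ones, or None.
- telemetry.state(): the state.
- imaging.camera(name): name is "side" or "top" or "wrist"; returns (picture, depth): 420x560x3 uint8, red, green, blue; 420x560 float32, mm along the optical axis (not along the pixel's ray), 0 where there is no reading.
- imaging.camera_model(name): a dict with "intrinsics" (3x3 intrinsics, pixels), "R" (3x3) and "t" (3): a world point X has camera coordinates R X + t. Camera axes: x right, y down, z forward; pixel columns grow to the right and rows downward; lengths in mm; the calibration is good to about 2 mm. The wrist camera is an equidistant fisheye: a pixel r from the principal point sees the ray r / f radians off the axis. A picture is of the moment at which its call begins: read the wrist's pose just before it. camera_model takes no time and is no camera call; for the wrist camera it gives the pose at the moment of the call.
A pose or a line that the arm cannot do raises bot.PlanningError and nothing moves.
- bot.sign_off(): hands the job in; it is judged then, once.
The state is a dict: "time_s": time; "qpos": joint angles; "joint_velocities": joint speeds; "tau": joint torques, N m; "tcp_pos": TCP position; "tool_rot": TCP orientation; "wrist_force": force on the tool from outside, world axes, zero at the start; "ft_torque": the same for the moment, N m; "finger_gap": finger opening in mm; "finger_force": force on a finger pad.
Only numpy, scipy, OpenCV 4.12 (cv2) and the standard library are available. Lean on these libraries where they do the work, as an engineer would, in place of code of your own. Each camera call takes 0.05 s, during which the arm holds its last target. There are 200 camera calls.

## Working session

There is one attempt and no reset: what is moved stays moved. The work goes in short steps, each a Python script; the robot and the scene stay as the last script left them, time stands still between calls to the robot, and variables do not carry over. Pictures are saved under pics/ and viewed, at most 10 in all, crops included, and the job is handed in when it is done.

```bash
mkdir -p pics; ls; python3 - <<'E'
from cell import bot, solver, telemetry, imaging
import cv2,numpy as np
for n in ["top","side"]:
    p,d=imaging.camera(n); cv2.imwrite(f"pics/{n}0.png",p[:,:,::-1]); np.savez(f"{n}0.npz",p=p,d=d,**imaging.camera_model(n))
    m=imaging.camera_model(n); print(n,m)
print(telemetry.state())
E
```

```text
pics
top {'intrinsics': array([[521.09051579,   0.        , 277.30523391],
       [  0.        , 521.09051579, 202.68938213],
       [  0.        ,   0.        ,   1.        ]]), 'R': array([[-1.49793211e-03, -9.99966265e-01,  8.07614622e-03],
       [-9.92539070e-01,  5.02081111e-04, -1.21925970e-01],
       [ 1.21917802e-01, -8.19852749e-03, -9.92506339e-01]]), 't': array([ 93.58269579, 620.24542694, 729.86242549])}
side {'intrinsics': array([[506.96086819,   0.        , 281.27890958],
       [  0.        , 506.96086819, 206.99031044],
       [  0.        ,   0.        ,   1.        ]]), 'R': array([[ 0.99557353, -0.09308881,  0.01295467],
       [-0.05332495, -0.67297171, -0.73774354],
       [ 0.07739379,  0.73378713, -0.67495677]]), 't': array([-586.21779412,  176.46842035,  678.68387792])}
{'time_s': 0.1, 'qpos': array([ 1.50419059,  0.50177604, -0.42679261,  1.5513586 ,  0.2207553 ,
        1.13830698, -0.21030379]), 'joint_velocities': array([-0.00171098, -0.00105283, -0.00145016, -0.00343733,  0.00100708,
       -0.00196171,  0.0013636 ]), 'tau': array([-1.11838739e-02, -5.70819497e+01, -5.83854854e+00, -2.81752235e+01,
        1.05709909e-02,  5.46114825e-03, -4.64472237e-05]), 'tcp_pos': array([ 210.35472427, -614.67490556,  403.74223311]), 'tool_rot': array([[ 9.46100334e-01,  3.23873301e-01, -4.92813412e-04],
       [ 3.23873661e-01, -9.46098743e-01,  1.73804158e-03],
       [ 9.66551134e-05, -1.80397100e-03, -9.99998368e-01]]), 'wrist_force': array([ 0.68791862,  0.1605719 , -0.3525179 ]), 'ft_torque': array([-0.01139196,  0.01638101,  0.01229229]), 'finger_force': 0.0, 'finger_gap': 85.47571786603292}
```

View pics/top0.png

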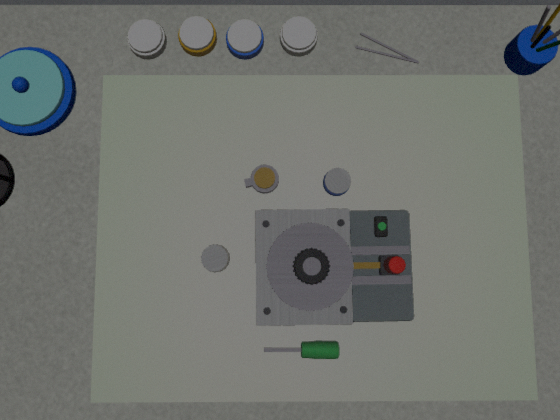

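View pics/side0.png

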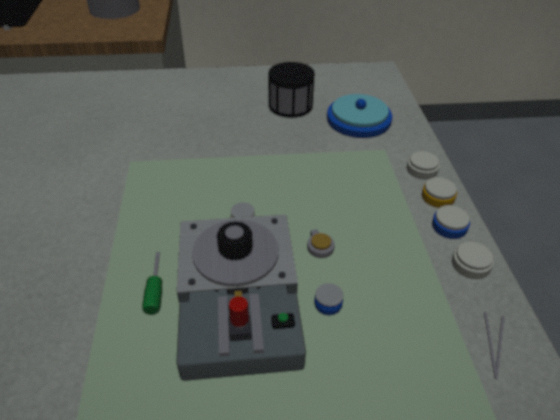

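The top view shows the red knob at (397,265), the black knob at (312,266) and the deck to the right. The head's -y is about world -y, and a green switch sits at (381,226). The pots are clear of the knobs. The side view agrees.

```bash
cat > vis.py <<'E'
import numpy as np, cv2
def ray(m,uv,z):
    d=np.linalg.inv(m["intrinsics"])@np.array([uv[0],uv[1],1.]); R,t=m["R"],m["t"]
    c=-R.T@t; w=R.T@d; return c+w*(z-c[2])/w[2]
def blob(mask,near=None):
    n,l,s,c=cv2.connectedComponentsWithStats(mask.astype(np.uint8))
    i=1+np.argmax(s[1:,4]); return (l==i),c[i],s[i]
E
python3 - <<'E'
import numpy as np,cv2
from vis import *
for n in ["top","side"]:
    m=np.load(n+"0.npz"); p=m["p"].astype(int); d=m["d"]
    r,g,b=p[...,0],p[...,1],p[...,2]
    vv,uu=np.mgrid[:420,:560]
    K=m["intrinsics"]; cam=np.stack([(uu-K[0,2])/K[0,0]*d,(vv-K[1,2])/K[1,1]*d,d],-1)
    W=(cam-m["t"])@m["R"]
    mk,c,s=blob((r>110)&(g<70)&(b<70)); print(n,"red",c,s, "bbox-top pts z",np.percentile(W[mk][:,2],[5,50,95]))
    top=mk&(W[...,2]>102); print(" red top", W[top].mean(0), top.sum(), ray(m,[uu[top].mean(),vv[top].mean()],107))
    bk=(W[...,2]>108.5)&(W[...,2]<117)&(W[...,0]>350)&(W[...,0]<900)&(np.abs(W[...,1]+0)<600)&~mk&(d>0)
    # black knob: points higher than 109, near cover
    bk,c,s=blob(bk); pts=W[bk]; print(" black",c,s,pts.mean(0))
    (cx,cy),rr=cv2.minEnclosingCircle(np.stack([uu[bk],vv[bk]],1).astype(np.float32)); print("  circ",cx,cy,rr,ray(m,[cx,cy],112))
    cv=(np.abs(W[...,2]-69)<4)&(d>0)&(W[...,0]>300)&(W[...,0]<900); cv_,c,s=blob(cv)
    dk=(W[...,2]>35)&(W[...,2]<125)&(W[...,0]>350)&(d>0); dk,c,s=blob(dk)
    for nm,k in (("cover",cv_),("house",(dk&(W[...,2]>41)))):
        P=W[k][:,:2].astype(np.float32); print(nm,s,cv2.minAreaRect(P))
E
```

```text
top red [396.73195876 264.46391753] [389 257  16  16 194] bbox-top pts z [105.74223231 107.7944323  109.83819213]
 red top [529.42522304 -63.16099694 111.38496398] 194 [529.46804097 -64.19858806 107.        ]
 black [311.29780876 265.71314741] [ 293  248   37   37 1004] [528.01001194  49.22916015 112.88413247]
  circ 311.3571472167969 265.56121826171875 18.462242126464844 [528.18506151  49.08538356 112.        ]
cover [  255   209   159   117 17695] ((527.8546142578125, 57.13946533203125), (160.1544952392578, 133.4077911376953), 0.855750322341919)
house [  255   209   159   117 17695] ((528.53564453125, 11.546623229980469), (160.1544952392578, 224.6036376953125), 0.855750322341919)
side red [237.85057471 304.94252874] [231 300  14  10  87] bbox-top pts z [105.3841799  106.57348133 108.12072996]
 red top [529.63532732 -68.19621475 106.61023077] 87 [529.64175001 -68.50062303 107.        ]
 black [234.12573099 233.03216374] [217 221  36  26 684] [528.34749113  46.53665924 111.46068331]
  circ 234.41429138183594 234.5 17.762630462646484 [528.66171223  43.07595605 112.        ]
cover [  176   214   130   154 17275] ((528.3228149414062, 57.38425827026367), (159.89491271972656, 136.2145538330078), 0.7330541014671326)
house [  176   214   130   154 17275] ((528.9683837890625, 11.373420715332031), (159.86561584472656, 228.3417205810547), 0.7910773158073425)
```

```bash
cat > hlp.py <<'E'
import numpy as np
from cell import bot, solver, telemetry, imaging
O=np.array([528.1,49.1]); yaw=0.0135
hx=np.array([np.cos(yaw),np.sin(yaw),0]); hy=np.array([-np.sin(yaw),np.cos(yaw),0]); ez=np.array([0,0,1.])
def P(x,y,z): return np.array([O[0],O[1],0])+x*hx+y*hy+z*ez
def R(s): # tool y along s*hx
    y=s*hx; return np.stack([np.cross(y,-ez),y,-ez],1)
def st():
    s=telemetry.state(); p=s["tcp_pos"]-P(0,0,0)
    return dict(t=round(s["time_s"],2),x=round(p@hx,2),y=round(p@hy,2),z=round(p[2],2),fy=round(s["wrist_force"]@hy,2),f=s["wrist_force"].round(1),m=s["ft_torque"].round(3),q7=round(s["qpos"][6],3),gap=round(s["finger_gap"],1))
E
python3 - <<'E'
from hlp import *
for s in (1,-1):
    for p in (P(0,0,258),P(0,-145,300)):
        q=solver.inverse_kinematics(p,R(s)); print(s,None if q is None else q.round(2))
E
```

```text
1 [ 0.49  0.6  -0.8   1.95  0.58  0.83 -0.62]
1 [ 0.84  0.58 -0.92  1.91  0.57  0.94 -0.34]
-1 [ 0.78  0.93 -1.3   1.95  1.02  1.14  2.2 ]
-1 [-0.54  0.55  0.87  1.95 -0.54  0.89 -2.52]
```

```bash
python3 - <<'E'
from hlp import *
bot.move_to(P(0,-152,330),R(1)); bot.set_gripper(0,40); print(st())
bot.move_l(P(0,-152,258),v=100); bot.hold(.3); print(st())
r=bot.move_l(P(0,-132,258),v=8,stop_force=3); print(r,st())
bot.hold(.2); print(st())
p,d=imaging.camera("side"); import cv2; cv2.imwrite("pics/side1.png",cv2.resize(p[200:400,130:350,::-1],None,fx=3,fy=3))
E
```

```text
{'t': 3.04, 'x': np.float64(0.02), 'y': np.float64(-151.96), 'z': np.float64(330.02), 'fy': np.float64(-0.2), 'f': array([ 0.3, -0.2, -0.3]), 'm': array([-0.028,  0.023,  0.012]), 'q7': np.float64(-0.286), 'gap': -0.1}
{'t': 4.21, 'x': np.float64(0.15), 'y': np.float64(-152.13), 'z': np.float64(258.48), 'fy': np.float64(-0.19), 'f': array([ 0.1, -0.2,  0.4]), 'm': array([-0.003, -0.043,  0.012]), 'q7': np.float64(-0.367), 'gap': 0.1}
True {'t': 6.17, 'x': np.float64(-0.27), 'y': np.float64(-134.93), 'z': np.float64(257.62), 'fy': np.float64(-0.67), 'f': array([ 0.2, -0.7, -0.3]), 'm': array([0.011, 0.039, 0.022]), 'q7': np.float64(-0.401), 'gap': 0.1}
{'t': 6.37, 'x': np.float64(-0.57), 'y': np.float64(-134.97), 'z': np.float64(257.19), 'fy': np.float64(1.13), 'f': array([0.2, 1.1, 0.7]), 'm': array([-0.006, -0.03 ,  0.02 ]), 'q7': np.float64(-0.401), 'gap': -0.2}
```

View pics/side1.png

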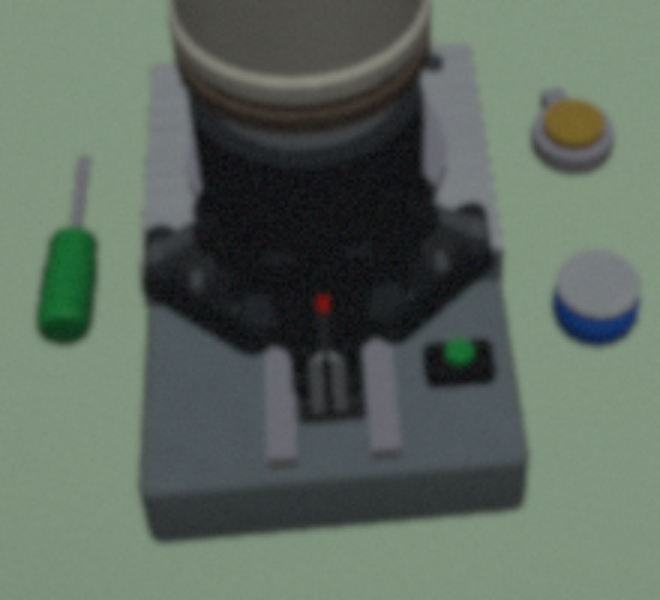

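The closed fingers (about pixel (325,385)) stand centred behind the red knob, which shows at (322,303). Everything around is clear. I'll push in small steps with averaged force.

```bash
cat >> hlp.py <<'E'
def avg(n=10,dt=.015):
    F=[];Y=[];M=[]
    for _ in range(n):
        bot.hold(dt); s=telemetry.state(); F.append(s["wrist_force"]@hy); M.append(s["ft_torque"][2]); Y.append((s["tcp_pos"]-P(0,0,0))@hy)
    return round(np.mean(F),2),round(np.std(F),2),round(np.mean(Y),2),round(np.mean(M),3),round(np.std(M),3)
E
python3 - <<'E'
from hlp import *
y=-135.
print(avg())
for i in range(20):
    y+=0.5; r=bot.move_l(P(0,y,258),v=5,stop_force=13); a=avg(); print(y,r,a,st()["t"])
    if a[0]<-7.6 or y>-127: break
E
```

```text
(np.float64(0.12), np.float64(0.41), np.float64(-134.97), np.float64(0.001), np.float64(0.038))
-134.5 False (np.float64(-1.75), np.float64(0.42), np.float64(-134.8), np.float64(0.012), np.float64(0.034)) 7.08
-134.0 False (np.float64(-5.02), np.float64(0.48), np.float64(-134.64), np.float64(0.027), np.float64(0.024)) 7.5
-133.5 False (np.float64(-5.63), np.float64(0.59), np.float64(-134.33), np.float64(0.019), np.float64(0.021)) 7.92
-133.0 False (np.float64(-5.81), np.float64(0.34), np.float64(-133.92), np.float64(-0.0), np.float64(0.035)) 8.33
-132.5 False (np.float64(-5.78), np.float64(0.36), np.float64(-133.44), np.float64(0.019), np.float64(0.024)) 8.75
-132.0 False (np.float64(-6.01), np.float64(0.61), np.float64(-132.94), np.float64(0.0), np.float64(0.031)) 9.17
-131.5 False (np.float64(-5.84), np.float64(0.4), np.float64(-132.45), np.float64(0.014), np.float64(0.026)) 9.58
-131.0 False (np.float64(-5.59), np.float64(0.53), np.float64(-131.94), np.float64(0.021), np.float64(0.027)) 10.0
-130.5 False (np.float64(-5.52), np.float64(0.41), np.float64(-131.44), np.float64(0.02), np.float64(0.039)) 10.42
-130.0 False (np.float64(-6.21), np.float64(0.53), np.float64(-131.12), np.float64(0.024), np.float64(0.035)) 10.83
-129.5 False (np.float64(-6.67), np.float64(0.49), np.float64(-130.8), np.float64(0.025), np.float64(0.027)) 11.25
-129.0 False (np.float64(-6.85), np.float64(0.45), np.float64(-130.42), np.float64(0.027), np.float64(0.027)) 11.67
-128.5 False (np.float64(-7.48), np.float64(0.41), np.float64(-130.02), np.float64(0.014), np.float64(0.025)) 12.08
-128.0 False (np.float64(-7.54), np.float64(0.62), np.float64(-129.6), np.float64(0.011), np.float64(0.023)) 12.5
-127.5 False (np.float64(-7.89), np.float64(0.39), np.float64(-129.18), np.float64(0.011), np.float64(0.039)) 12.92
```

The free drag was 5.8 N. Force rises from tcp y ≈ -131.3, which is 5 mm travel and matches the 1.7 mm start seen in the image. I'll push on to about 9 mm, then back off and go to the black knob.

```bash
python3 - <<'E'
from hlp import *
y=-127.5
for i in range(8):
    y+=0.5; r=bot.move_l(P(0,y,258),v=5,stop_force=13); a=avg(6); print(y,r,a)
    if a[0]<-9.3 or a[2]>-127.5: break
bot.move_l(P(0,-150,258),v=60); bot.move_l(P(0,-150,330),v=150)
bot.set_gripper(80); bot.move_l(P(0,0,330),v=150); bot.move_l(P(0,0,275),v=80); bot.move_l(P(0,0,257),v=40,stop_force=8)
print(st())
bot.set_gripper(40,30); bot.hold(.3); print(st(),avg())
p,d=imaging.camera("side"); import cv2; cv2.imwrite("pics/side2.png",cv2.resize(p[170:370,130:350,::-1],None,fx=3,fy=3))
E
```

```text
-127.0 False (np.float64(-7.92), np.float64(0.47), np.float64(-128.76), np.float64(0.017), np.float64(0.025))
-126.5 False (np.float64(-7.8), np.float64(0.29), np.float64(-128.35), np.float64(0.031), np.float64(0.044))
-126.0 False (np.float64(-7.99), np.float64(0.33), np.float64(-127.91), np.float64(0.026), np.float64(0.027))
-125.5 False (np.float64(-8.48), np.float64(0.32), np.float64(-127.5), np.float64(0.018), np.float64(0.02))
-125.0 False (np.float64(-8.35), np.float64(0.53), np.float64(-127.07), np.float64(0.01), np.float64(0.036))
{'t': 19.19, 'x': np.float64(-0.04), 'y': np.float64(0.08), 'z': np.float64(256.84), 'fy': np.float64(-0.56), 'f': array([ 0.4, -0.6,  0.5]), 'm': array([ 0.012, -0.013,  0.031]), 'q7': np.float64(-0.661), 'gap': 80.2}
{'t': 19.9, 'x': np.float64(-0.04), 'y': np.float64(0.07), 'z': np.float64(257.39), 'fy': np.float64(-0.29), 'f': array([-2.2, -0.3,  6.4]), 'm': array([-0.058,  0.542, -0.002]), 'q7': np.float64(-0.661), 'gap': 45.3} (np.float64(-0.32), np.float64(0.49), np.float64(0.09), np.float64(-0.01), np.float64(0.031))
```

View pics/side2.png

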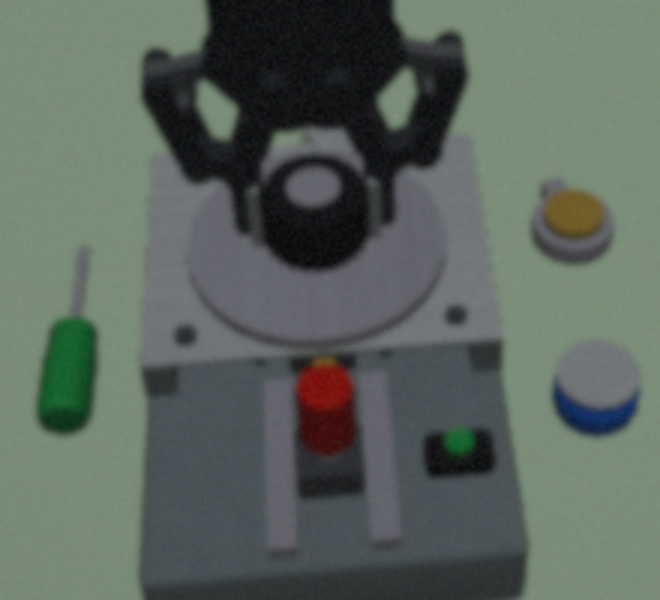

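The pads grip the black knob at (315,215) from both sides. The red knob at (325,400) is clear. Now I'll turn in small steps, watching torque.

```bash
python3 - <<'E'
from hlp import *
q=np.array(solver.inverse_kinematics(P(0,0,257),R(1))); np.save("q0.npy",q)
print(q.round(3),telemetry.state()["qpos"].round(3))
b=avg(10)[3]; hit=False
for i in range(1,30):
    q2=q.copy(); q2[6]+=0.025*i; bot.set_joints(q2); m=avg(6)[3]
    print(i,round(0.025*i,3),m,end=" | ")
    if abs(m-b)>0.26: hit=True;break
print(hit,st())
E
```

```text
[ 0.529  0.625 -0.862  1.953  0.629  0.855 -0.66 ] [ 0.528  0.624 -0.862  1.952  0.628  0.858 -0.661]
1 0.025 -0.126 | 2 0.05 -0.105 | 3 0.075 -0.13 | 4 0.1 -0.129 | 5 0.125 -0.114 | 6 0.15 -0.11 | 7 0.175 -0.121 | 8 0.2 -0.104 | 9 0.225 -0.104 | 10 0.25 -0.119 | 11 0.275 -0.1 | 12 0.3 -0.104 | 13 0.325 -0.087 | 14 0.35 -0.078 | 15 0.375 -0.069 | 16 0.4 0.03 | 17 0.425 -0.013 | 18 0.45 -0.033 | 19 0.475 -0.128 | 20 0.5 -0.268 | 21 0.525 -0.373 | True {'t': 27.63, 'x': np.float64(0.25), 'y': np.float64(0.01), 'z': np.float64(257.39), 'fy': np.float64(-1.05), 'f': array([-0.9, -1.1,  5.4]), 'm': array([-0.141,  0.443, -0.373]), 'q7': np.float64(-0.136), 'gap': 45.4}
```

The torque fell to zero at 0.40 rad, then climbed to 0.37 N·m, so the tooth is in and locked. I'll relax the twist, release the knob and push the red knob home.

```bash
python3 - <<'E'
from hlp import *
q=np.load("q0.npy"); q[6]+=0.44; bot.set_joints(q); print(avg())
bot.set_gripper(80); bot.move_l(telemetry.state()["tcp_pos"]+[0,0,73],v=100)
bot.move_l(P(0,-152,330),R(1),v=150); bot.set_gripper(0,40)
bot.move_l(P(0,-152,258),v=100); bot.move_l(P(0,-132,258),v=40,stop_force=5); bot.move_l(P(0,-128.5,258),v=15,stop_force=5); bot.hold(.2)
print(st()); y=-128.
for i in range(24):
    y+=0.5; r=bot.move_l(P(0,y,258),v=8,stop_force=13); a=avg(5); print(y,r,a[0],a[2],end=" | ")
    if a[0]<-9.5 or a[2]>-120.5: break
print(st())
E
```

```text
(np.float64(-0.44), np.float64(0.43), np.float64(0.01), np.float64(-0.022), np.float64(0.024))
{'t': 33.37, 'x': np.float64(-0.01), 'y': np.float64(-128.6), 'z': np.float64(257.99), 'fy': np.float64(-0.06), 'f': array([-0.5, -0.1,  0. ]), 'm': array([-0.047, -0.014, -0.047]), 'q7': np.float64(-0.351), 'gap': -0.3}
-127.5 False -1.26 -127.75 | -127.0 False -3.51 -127.6 | -126.5 False -5.17 -127.41 | -126.0 False -5.2 -127.09 | -125.5 False -6.1 -126.65 | -125.0 False -5.68 -126.18 | -124.5 False -5.95 -125.67 | -124.0 False -5.9 -125.18 | -123.5 False -5.89 -124.67 | -123.0 False -5.87 -124.16 | -122.5 False -5.84 -123.67 | -122.0 False -5.76 -123.17 | -121.5 False -5.78 -122.66 | -121.0 False -5.75 -122.17 | -120.5 False -5.98 -121.67 | -120.0 False -6.29 -121.36 | -119.5 False -7.13 -121.25 | -119.0 False -8.06 -121.13 | -118.5 False -9.56 -121.04 | {'t': 39.73, 'x': np.float64(0.02), 'y': np.float64(-121.02), 'z': np.float64(258.04), 'fy': np.float64(-9.48), 'f': array([-0.4, -9.5, -0.6]), 'm': array([-1.915, -0.041,  0.058]), 'q7': np.float64(-0.37), 'gap': -0.1}
```

The drag stayed a steady 6 N with no spring resistance. It met a hard stop at tcp y ≈ -121.3, exactly 10 mm past first tooth contact, so the knob is home. I'll back off, check with the camera and hand in.

```bash
python3 - <<'E'
from hlp import *; from vis import *
bot.move_l(P(0,-155,258),v=60); bot.move_l(P(0,-200,380),v=200); bot.hold(.3)
p,d=imaging.camera("top"); m=imaging.camera_model("top"); p=p.astype(int)
k,c,s=blob((p[...,0]>110)&(p[...,1]<70)&(p[...,2]<70)); w=ray(m,c,107); print(c,s,w,(w-P(0,0,107))@hy,st())
cv2.imwrite("pics/top1.png",p[:,:,::-1])
E
```

```text
[386.69633508 264.71727749] [379 257  16  16 191] [529.15502586 -50.90236744 107.        ] -100.00749728286573 {'t': 41.63, 'x': np.float64(-0.11), 'y': np.float64(-199.65), 'z': np.float64(379.33), 'fy': np.float64(-0.34), 'f': array([ 0.1, -0.3,  0.3]), 'm': array([0.013, 0.07 , 0.003]), 'q7': np.float64(-0.093), 'gap': 0.1}[ WARN:0@1.206] global loadsave.cpp:1063 imwrite_ Unsupported depth image for selected encoder is fallbacked to CV_8U.
```

View pics/top1.png

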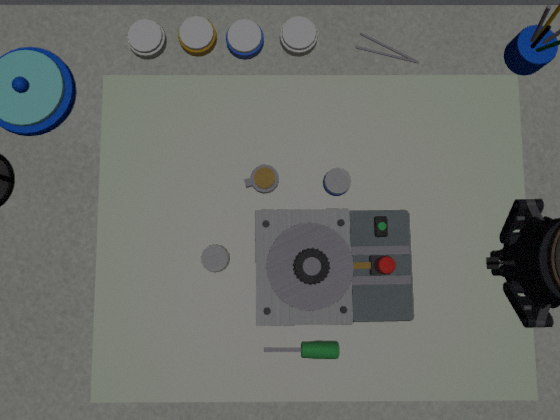

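The red knob at (387,265) is 100.0 mm from the spindle, which is home. The pots, holder and screwdriver are unmoved and the arm is clear.

```bash
python3 -c "
from cell import bot
print(bot.sign_off())"
```

```text
the job is handed in; nothing more can be done
None
```

The lapping head is in gear and the job is handed in at about 42 s: the tooth dropped in and locked, the red knob is home (100.0 mm from the spindle by camera), and the pots, holder and screwdriver are where they were.

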